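Open the stock locker on its stay for a count photo, then shut it

ROBOT

A 6-joint arm with a two-finger parallel gripper is mounted at the origin on the work surface. World frame = base frame: x ahead of the robot, y to its left, z up, the work surface at z = 0. Lengths are in mm, angles in rad, forces in N, time in s.
With the tool pointing down it reaches from about 300 to 775 mm from the base axis. Payload 14.6 kg.
Tool frame: the origin (TCP) lies on the centre line of the jaws, within the pads' length; the fingertips stand manip.tcp_to_tips ahead of it and the grasp point (between the pads) lies 5 mm behind it (manip.tcp_to_tips is the distance from the TCP to the fingertips, in mm); z points along the fingers, y is the direction in which the jaws open and shut (so a half turn about z gives the same grasp; the last joint's range is limited). The gripper opens to 94 mm and grips with 3 to 60 N. Pads are 16 mm wide; open, the fingers measure 119 mm over their backs; the gripper's body (75 mm by 177 mm) begins 78 mm behind the grasp point.
Start: joints at [-0.067, 0.3, 1.521, -0, 1.321, -0.067], TCP at [549.99, -0.002, 219.446] pointing down, gripper open.
Joint ranges: [-3.03, 3.03], [-0.79, 2.21], [0.23, 2.52], [-1.04, 4.18], [0, 3.07], [-2.55, 2.55]. Speed limits (rad/s): [2.22, 2.22, 2.57, 3.14, 3.14, 3.14].

INTERFACE

Orientations are given as [roll, pitch, yaw] about the fixed x, y, z axes, in that order (R = Rz(yaw) Ry(pitch) Rx(roll)).
In Python, from cell import manip, optics, workorder gives the robot as it stands. The module is installed in compiled form; this text tells all that it offers.
- The arm moves only by the tool jog_arm, never from a script. Its argument "deltas" is text: rows parted by semicolons, each of 5 numbers parted by spaces: the shift along the tool's x, y, z in mm, then the turn about the tool's z in rad, then the finger opening in mm, from 0 to 94. In form: tx ty tz twist grip; .... A call has exactly 10 rows; each row is the pose to reach, as a shift and turn from the pose commanded when the call began, along the tool's axes at that moment; what a row does not reach only later rows make up. A row lasts 1/8 s, in which the tool goes at most 62.5 mm and 10.7 degrees, less where a joint would pass 70% of its speed; a pose out of reach is approached as far as the arm can. A call with a gripper value outside its range is refused whole. The fingers move at their own pace and stop on an object; "squeeze" is the grip in N (left out, the last holds). Time passes only in rows, so rows that repeat a pose let the fingers close, or fill a call up. It gives the time, the measured TCP pose, the force and the opening at its end, in the units of the state.
- manip.read_state(): the state, without advancing time (a new reading comes with each control period).
- optics.camera(name): name is "scene" or "side" or "wrist"; returns (picture, depth): 480x640x3 uint8, red, green, blue; 480x640 float32, mm along the optical axis (not along the pixel's ray), 0 where there is no reading.
- optics.get_calibration(name): a dict with "intrinsics" (3x3 intrinsics, pixels), "R" (3x3) and "t" (3): a world point X has camera coordinates R X + t; the wrist camera has in their place "hand_eye" (4x4, takes a point from camera to tool coordinates, whose origin is the TCP and whose axes are the flange's). Camera axes: x right, y down, z forward; pixel columns grow to the right and rows downward; lengths in mm; the calibration is good to about 2 mm. The wrist camera is an equidistant fisheye: a pixel r from the principal point sees the ray r / f radians off the axis. A picture is of the moment at which its call begins: read the wrist's pose just before it. get_calibration takes no time and is no camera call.
- workorder.sign_off(): hands the job in, once; it reports no verdict.
The state is a dict: "clock": time; "joints": joint angles; "qd": joint speeds; "effort": joint torques, N m; "eef_pos": TCP position; "eef_rot": TCP orientation; "wrist_force": force on the tool from outside, world axes, zero at the start; "moment": the same for the moment, N m; "finger_gap": finger opening in mm.
Only numpy, scipy, OpenCV 4.12 (cv2) and the standard library are available. Lean on these libraries where they do the work, as an engineer would, in place of code of your own. Each camera call takes 0.05 s, during which the arm holds its last target.

TASK

The cartons in the grey bench locker are to be photographed from above. Raise its white lift-up door by the black bar handle until the stay locks, then let go and leave the door standing open on the stay, untouched, for three seconds. Then unlock the stay with the red button and lower the door gently until it is fully shut, without shifting the cartons in the locker or the other things on the table.

Things in the scene. Friction and masses are not known exactly. Their poses are not given: they have to be found in the camera images.
- locker: grey bench locker, fixed, 220 mm wide, 200 deep, 155 high at the rear, 50 at the front, with a sloping white lift-up door facing the robot. Origin on the table straight under the hinge, middle of the width; x points level to the locker's rear (away from the robot), y to the left, z up. A black stay housing, 50 mm wide, on its right-hand (-y) side carries the red button
- door_hinge (a point): a point on the door's hinge axis, at the middle of its width, 155 mm above the table; the axis is level, along the locker's y. The door panel is 160 mm long from the hinge, 220 wide, 10 thick; the door weighs 0.5 kg
- door_handle (a point): centre of the bar handle, which moves with the door: round black bar, 10 mm thick, 120 long, along the locker's y, its centre line 38 mm off the door's outer face near the free edge (140 mm along the door from the hinge, 48 square to it). Shut: 138 mm nearer the robot than the hinge and 53 below it; locked: 38 mm nearer and 143 above
- door (a joint): door angle, rad: 0 shut (slopes 40 degrees down to the robot), grows as it rises, hard stop 1.80. From 1.15 it pushes the stay's catch back (the button dips); above 1.70 the catch snaps home and the door rests at 1.68 until the button is pressed. 2 to 5 N at the handle lift it. Unlocked it sinks slowly by itself (4 to 5 s) but stops at about 0.3; push it shut with 1 to 2 N, and it stays
- release_top (a point): middle of the top of the red round push button, 34 mm in diameter, 215 mm above the table when up. It lies 36 mm behind the hinge and 139 mm to the right (-y) of the locker's middle, on the stay housing. It is pressed straight down and springs back
- release (a joint): button travel, m: 0 up, 0.014 fully down (2 N to start, 5.5 N to reach the bottom). It unlocks at about 0.008 and must be held down until the door has sunk below about 1.45 rad, which takes 1 to 2 s
- stock0 (a point): centre of the right-hand gold carton standing inside the locker, 100 x 52 x 40 mm, loose
- stock1 (a point): centre of the middle gold carton inside the locker, same size, loose
- stock2 (a point): centre of the left-hand gold carton inside the locker, same size, loose
- carton_a (a point): centre of a loose gold carton, 130 x 75 x 50 mm, on the table to the left of the locker
- carton_b (a point): centre of a loose gold carton, 130 x 75 x 50 mm, on the table to one side of the locker
- tin (a point): centre of a loose closed can, 72 mm in diameter, 110 mm high, on the table to one side of the locker
- tape (a point): centre of a loose black desk tape dispenser, 160 x 60 x 102 mm, on the table to the right of the locker

How it is judged:
By the outcome, as a careful person would: the job done as asked, in the order asked, and still so for the second after the job is handed in, with the robot touching nothing.
It also fails if it takes over 64 s, if anything falls off the work surface, if the arm or the gripper's body presses on something with over 40 N, if the wrist force passes 120 N, or if a joint passes its speed limit or range.

## Working session

There is one attempt and no reset: what is moved stays moved. The work goes in short steps, Python scripts to look and compute and a tool call to move; the robot and the scene stay as the last step left them, time stands still between calls to the robot, and variables do not carry over. Pictures are saved under pics/ and viewed, and the job is handed in when it is done.

Besides the shell and the picture viewer there is one more tool, called after "Request:" as name(argument=value, ...) on one line, values as JSON. jog_arm: Moves the arm, as the interface text tells. Its arguments: {"type":"object","properties":{"deltas":{"type":"string"},"squeeze":{"type":"number"}},"required":["deltas"]}

```bash
mkdir -p pics; ls
python3 - <<'E'
from cell import manip, optics, workorder
import cv2, numpy as np
print(manip.tcp_to_tips); print(manip.read_state())
for n in ["scene","side","wrist"]:
    p,d=optics.camera(n); cv2.imwrite(f"pics/{n}0.png",p[:,:,::-1]); np.save(f"pics/{n}0.npy",d); print(n,optics.get_calibration(n))
E
```

```text
pics
14.0
{'clock': 0.0, 'joints': array([-6.66035624e-02,  3.00481489e-01,  1.52163462e+00,  2.67680813e-06,
        1.32072216e+00, -6.66175311e-02]), 'qd': array([ 3.80182188e-05, -1.12948360e-03, -1.71476169e-03, -1.40606438e-03,
       -5.78883363e-04, -9.68644360e-04]), 'effort': array([-1.53750298e-03, -5.31805658e+01, -3.52735734e+01,  7.07558286e-02,
        2.43994006e-02, -4.79655944e-05]), 'eef_pos': array([5.49725600e+02, 1.40774294e-02, 2.18857984e+02]), 'eef_rot': array([-3.14034997e+00, -8.55055987e-05,  1.57080958e+00]), 'wrist_force': array([ 0.22326801, -0.53698194, -0.0985957 ]), 'moment': array([-0.03723543, -0.03060816, -0.01648403]), 'finger_gap': 94.14459143121377}
scene {'intrinsics': array([[448.00513271,   0.        , 319.94530555],
       [  0.        , 448.00513271, 235.06535682],
       [  0.        ,   0.        ,   1.        ]]), 'R': array([[-0.65427501,  0.75625432,  0.00189923],
       [ 0.63323558,  0.54921459, -0.54532195],
       [-0.41344517, -0.35558787, -0.83822453]]), 't': array([ 357.66536379, -245.85848946, 1347.62119897])}
side {'intrinsic
[... 198 characters left out ...]
 0.00360549],
       [ 0.30571764, -0.87747113, -0.36956884],
       [-0.11792693,  0.35026757, -0.92919636]]), 't': array([-511.40046837, -131.9817387 , 1229.29974144])}
wrist {'intrinsics': array([[371.64829954,   0.        , 320.65885975],
       [  0.        , 371.64829954, 236.06057431],
       [  0.        ,   0.        ,   1.        ]]), 'hand_eye': array([[-5.11171174e-04, -9.63236505e-01, -2.68654377e-01,
         7.88005955e+01],
       [ 9.99999776e-01, -6.08212125e-04,  2.77981929e-04,
         3.50741773e-01],
       [-4.31161191e-04, -2.68654174e-01,  9.63236601e-01,
        -1.66221320e+02],
       [ 0.00000000e+00,  0.00000000e+00,  0.00000000e+00,
         1.00000000e+00]])}
```

View pics/scene0.png

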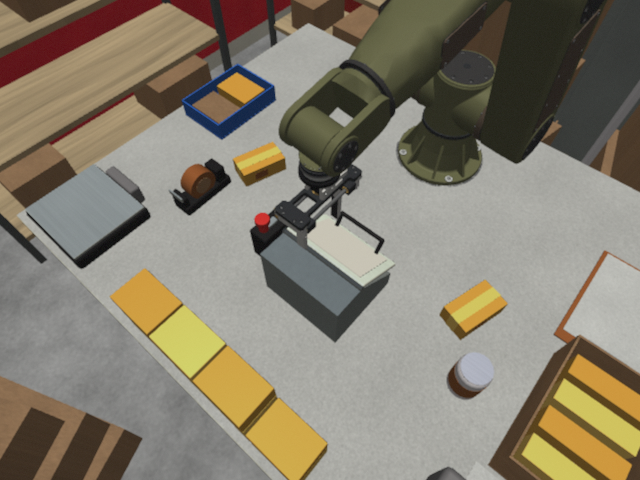

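View pics/side0.png

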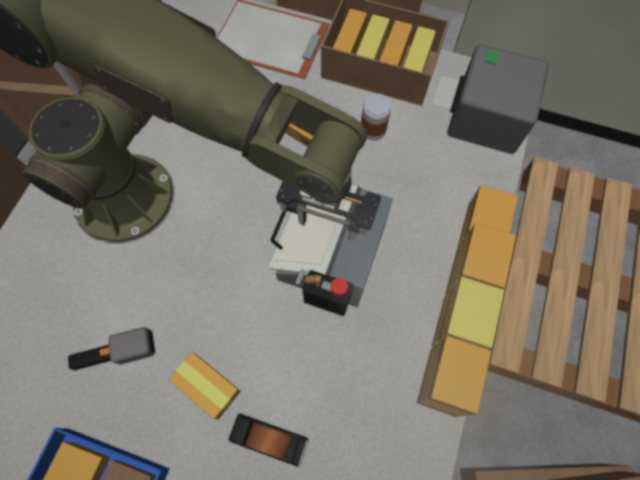

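View pics/wrist0.png

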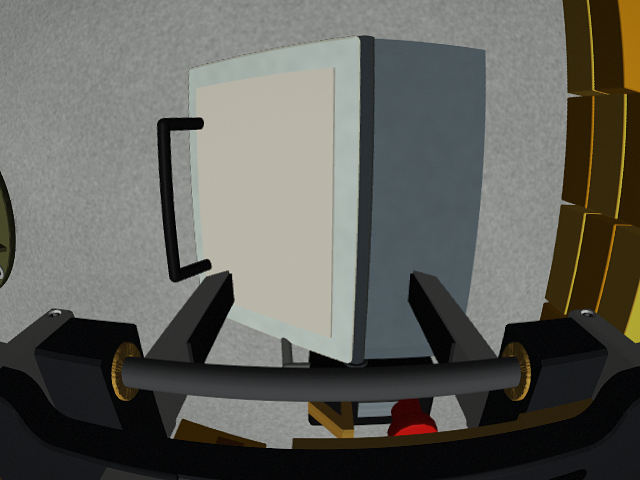

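The locker is centred ahead of the robot, nearly square to it. The red button is at about (263,220) in the scene view and (340,287) in the side view, and the handle bar is at about (168,200) in the wrist view. Next I'll measure these.

```bash
cat > h.py <<'E'
import numpy as np, cv2
from scipy.spatial.transform import Rotation as Ro
from cell import optics
def pts(name,d,st=None):
    c=optics.get_calibration(name);K=c["intrinsics"]
    v,u=np.mgrid[:480,:640].astype(float)
    x=(u-K[0,2])/K[0,0];y=(v-K[1,2])/K[1,1]
    if name=="wrist":
        r=np.hypot(x,y)+1e-12;s=np.tan(r)/r
        P=np.stack([x*s*d,y*s*d,d],-1)
        H=c["hand_eye"];P=P@H[:3,:3].T+H[:3,3]
        R=Ro.from_euler("xyz",st["eef_rot"]).as_matrix()
        return P@R.T+st["eef_pos"]
    P=np.stack([x*d,y*d,d],-1)
    return (P-c["t"])@c["R"]
E
python3 - <<'E'
import numpy as np,cv2
from h import *
st=dict(eef_pos=np.array([549.7256,.014,218.858]),eef_rot=np.array([-3.14035,-8.55e-5,1.57081]))
for n in ["scene","side","wrist"]:
    p=cv2.imread(f"pics/{n}0.png").astype(int);d=np.load(f"pics/{n}0.npy")
    P=pts(n,d,st);b,g,r=p[...,0],p[...,1],p[...,2]
    m=(r>140)&(g<60)&(b<60)&(d>0)&(P[...,2]>180)&(P[...,2]<240)&(abs(P[...,1])<300)&(P[...,0]>300)
    q=P[m]
    if len(q):
        t=q[q[:,2]>np.percentile(q[:,2],90)-4]; print(n,"red",len(q),np.percentile(q[:,2],90),t.min(0),t.max(0),t.mean(0))
    # white door
    m=(np.minimum(np.minimum(r,g),b)>150)&(d>0)&(P[...,2]>40)&(P[...,2]<175)&(abs(P[...,1])<180)&(P[...,0]>300)&(P[...,0]<700)
    q=P[m]; c=q.mean(0);u,s,vt=np.linalg.svd(q-c,full_matrices=False);nn=vt[2]*np.sign(vt[2,2]);print(n,"door",len(q),c,nn,"slope",np.degrees(np.arccos(nn[2])),"yaw",np.degrees(np.arctan2(-nn[1],-nn[0])),q.min(0),q.max(0))
    # rear top: points at z~155
    # dark handle
    m=(p.max(-1)<60)&(d>0)&(P[...,2]>85)&(P[...,2]<112)&(P[...,0]>380)&(P[...,0]<520)&(abs(P[...,1])<120)
    q=P[m]
    if len(q)>10:
        c=q.mean(0);_,_,vt=np.linalg.svd(q[:,:2]-c[:2],full_matrices=False);print(n,"handle",len(q),q.min(0),q.max(0),c,np.median(q,0),np.degrees(np.arctan2(-vt[0,0],vt[0,1])))
P=pts("wrist",np.load("pics/wrist0.npy"),st)
for (u,v) in [(166,150),(168,200),(172,250),(190,124),(160,122),(366,40),(366,200),(356,360),(195,70),(485,50),(470,300),(425,150)]: print(u,v,P[v,u].round(1))
E
```

```text
scene red 132 216.10914776809605 [ 596.9296166  -123.06458406  212.28264351] [627.6239655  -93.19396677 217.68901579] [ 612.19728135 -107.76660507  214.52856548]
scene door 2862 [509.81739569  46.34072838 124.8047572 ] [-0.53856869  0.00555091  0.84256332] slope 32.588201767426696 yaw -0.5905142448531752 [437.84668104 -78.06199706  74.15189702] [573.64594913 138.93806207 164.40986732]
scene handle 45 [439.52912378 -30.67654198  94.77332861] [454.31601825  94.5355286  111.32442039] [447.86210943  33.4151951  102.88372372] [447.30429255  88.58336519 102.9201149 ] -0.28478471798263305
side red 30 215.76967788861666 [ 596.63403513 -124.41583675  211.88021544] [626.48286222 -98.68978858 216.75454347] [ 608.01525807 -115.30446509  214.20925758]
side door 3055 [509.46440386  -9.82825367 125.91830127] [-0.53730715 -0.00216289  0.84338387] slope 32.50080825029069 yaw 0.23063866286439327 [436.8025799  -86.48203913  75.01289289] [572.19305771 139.95183582 167.25732721]
side handle 14 [441.84658634 -32.20135564  95.0904449 ] [452.11460037 -28.36068104 111.89269744] [446.73124152 -30.38114134 104
[... 305 characters left out ...]
0405392  0.84570894] slope 32.25202772448569 yaw -0.435261189740976 [437.67444563 -78.28919353  78.25688279] [573.04462523 139.49645391 165.22950675]
wrist handle 502 [438.27836853 -68.26568341  91.69762453] [476.61397193  95.94134141 111.99837129] [448.77636394  35.60119364 102.76639989] [448.634003    87.15102028 102.64785359] 179.71338172954074
166 150 [436.2  72.  124.9]
168 200 [435.   34.4 124.4]
172 250 [433.9  -5.3 123.7]
190 124 [448.9  90.7 104.9]
160 122 [432.5  93.2 125.8]
366 40 [577.  137.4 162.9]
366 200 [577.9  39.4 161.2]
356 360 [575.4 -75.8 162.1]
195 70 [446.  137.5  83.5]
485 50 [ 7.293e+02  1.820e+02 -1.000e-01]
470 300 [ 730.4 -108.6    0.9]
425 150 [615.4  71.  156.5]
```

Run:
```python
import numpy as np,cv2
from h import *
st=dict(eef_pos=np.array([549.7256,.014,218.858]),eef_rot=np.array([-3.14035,-8.55e-5,1.57081]))
for n in ["scene","side","wrist"]:
    p=cv2.imread(f"pics/{n}0.png").astype(int);d=np.load(f"pics/{n}0.npy")
    P=pts(n,d,st)
    m=(p.max(-1)<70)&(d>0)&(P[...,2]>112)&(P[...,2]<135)&(P[...,0]>410)&(P[...,0]<460)&(abs(P[...,1]-30)<50)
    q=P[m];print(n,len(q))
    if len(q)>8:
        f=np.polyfit(q[:,1]-30,q[:,0],1);print("bar x@y30",f,"yaw",np.degrees(-f[0]),"z",np.percentile(q[:,2],[5,50,95]),"x",np.percentile(q[:,0],[2,50,98]))
    m=(d>0)&(P[...,2]>150)&(P[...,2]<170)&(P[...,0]>560)&(P[...,0]<660)&(P[...,1]>-90)&(P[...,1]<150)
    q=P[m]
    # rear edge of top
    ys=np.arange(-60,130,10);xs=[];yy=[]
    for y in ys:
        s=q[abs(q[:,1]-y)<5]
        if len(s)>5: xs.append(np.percentile(s[:,0],99));yy.append(y)
    f=np.polyfit(yy,xs,1);print("top rear",f, np.degrees(-f[0]),np.round(xs,0), "z", np.median(q[:,2]))
    m=(P[...,2]>100)&(P[...,0]>500)&(P[...,0]<700)&(P[...,1]>-200)&(P[...,1]<200)&(d>0)&(P[...,2]<190)
    q=P[m];
```

```text
scene 123
bar x@y30 [3.49896655e-03 4.33936839e+02] yaw -0.20047601603142784 z [120.25714123 123.29159008 125.92158717] x [428.67071079 433.84997737 438.03077886]
top rear [4.64495496e-03 6.56491125e+02] -0.26613631532231524 [656. 657. 657. 656. 656. 657. 656. 657. 656. 656. 657. 657. 657. 657.
 657. 657. 657. 657. 657.] z 154.7881183343993
side 73
bar x@y30 [8.84339378e-03 4.33379587e+02] yaw -0.5066891400535889 z [121.3588587  124.48727471 126.85936238] x [430.48888836 433.24475428 436.01035312]
top rear [7.83526222e-03 6.54819042e+02] -0.44892745655246963 [655. 655. 655. 654. 654. 655. 654. 655. 655. 655. 656. 655. 656. 655.
 655. 655. 656. 656. 656.] z 155.60428551359104
wrist 1582
bar x@y30 [5.38822386e-03 4.33999461e+02] yaw -0.3087224862739332 z [120.8005593  124.6491378  126.19678448] x [428.85379364 434.43493397 437.61285653]
top rear [9.85622990e-02 6.48772352e+02] -5.6472037512849065 [625. 620. 655. 655. 655. 655. 655. 655. 655. 655. 655. 655. 655. 655.
 655. 655. 655. 656. 656.] z 156.2346982468405
```

Request:
jog_arm(deltas="6 -23 5 0 26; 12 -46 15 0 26; 18 -70 25 0 26; 25 -94 35 0 26; 31 -116 45 0 26; 31 -116 52 0 26; 31 -116 60 0 26; 31 -116 66 0 26; 31 -116 69 0 26; 31 -116 69 0 26", squeeze=25)

```text
clock: 1.4
eef_pos: [434.1, 30.9, 150.3]
eef_rot: [-3.141, -0.0, 1.571]
wrist_force: [0.5, -0.1, -0.2]
finger_gap: 25.9
```

Run:
```python
from cell import manip, optics
import cv2, numpy as np
s=manip.read_state();print(s)
p,d=optics.camera("wrist"); cv2.imwrite("pics/w1.png",p[:,:,::-1])
from h import *
P=pts("wrist",d,s);p=p.astype(int)
m=(p.max(-1)<70)&(d>0)&(P[...,2]>112)&(P[...,2]<131)&(P[...,0]>415)&(P[...,0]<450)&(P[...,1]>-30)&(P[...,1]<95)
q=P[m];print(len(q),np.percentile(q,[2,50,98],axis=0))
```

```text
{'clock': 1.4, 'joints': array([-1.30873561e-02,  1.20528060e-01,  1.91054942e+00,  1.25084903e-05,
        1.11090145e+00, -1.29467266e-02]), 'qd': array([ 0.00046711, -0.01013356, -0.00260538, -0.00091269,  0.00489076,
       -0.00151621]), 'effort': array([-3.13741376e-02, -3.87157238e+01, -3.16355038e+01,  6.51899935e-02,
       -6.85543218e-02, -1.20152050e-03]), 'eef_pos': array([434.10689294,  30.92437558, 150.26461857]), 'eef_rot': array([-3.14120655e+00, -1.62066841e-05,  1.57065014e+00]), 'wrist_force': array([ 0.51634642, -0.08592703, -0.23339498]), 'moment': array([-0.00064124,  0.00797515, -0.06268263]), 'finger_gap': 25.876983177662296}
3780 [[427.78778521 -26.41182366 114.13608403]
 [432.90704842  43.84569892 124.7854393 ]
 [441.74377436  93.67967421 126.64881777]]
```

View pics/w1.png

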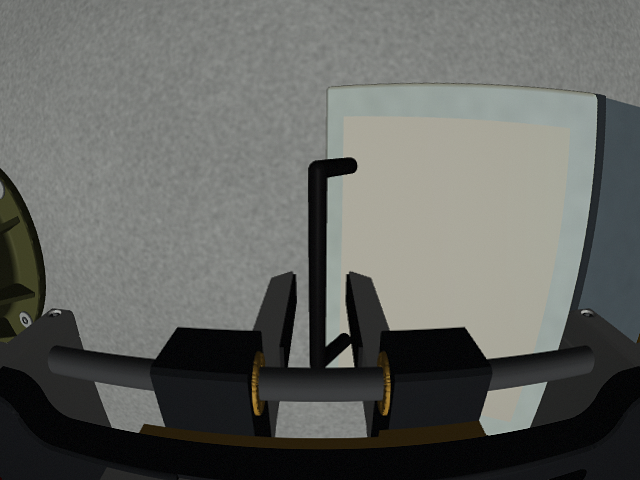

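Request:
jog_arm(deltas="0 -1 10 0 26; 0 -1 20 0 26; 0 -1 27 0 26; 0 -1 30 0 26; 0 -1 30 0 6; 0 -1 30 0 6; 0 -1 30 0 6; 0 -1 30 0 6; 0 -1 30 0 6; 0 -1 30 0 6", squeeze=25)

```text
clock: 2.7
eef_pos: [432.2, 31.0, 120.2]
eef_rot: [-3.14, 0.0, 1.571]
wrist_force: [-5.0, 0.3, -0.8]
finger_gap: 9.3
```

Run:
```python
import numpy as np
# even steps in 4 calls; hinge radius 148
def P(e): e=np.radians(e); return np.array([-148*np.cos(e),148*np.sin(e)])
E=[-13.3,8,32,56,80]
for a,b in zip(E,E[1:]):
    es=np.linspace(a,b,11)[1:] 
    print(a,b,'; '.join("0 %.1f %.1f 0 6"%((P(e)-P(a))[0],-(P(e)-P(a))[1]) for e in es))
```

```text
-13.3 8 0 -1.2 -5.4 0 6; 0 -2.1 -10.8 0 6; 0 -2.9 -16.2 0 6; 0 -3.5 -21.7 0 6; 0 -3.8 -27.2 0 6; 0 -4.0 -32.7 0 6; 0 -3.9 -38.2 0 6; 0 -3.7 -43.7 0 6; 0 -3.2 -49.2 0 6; 0 -2.5 -54.6 0 6
8 32 0 1.0 -6.1 0 6; 0 2.2 -12.2 0 6; 0 3.7 -18.2 0 6; 0 5.5 -24.2 0 6; 0 7.5 -30.0 0 6; 0 9.7 -35.8 0 6; 0 12.2 -41.5 0 6; 0 14.9 -47.1 0 6; 0 17.9 -52.5 0 6; 0 21.0 -57.8 0 6
32 56 0 3.4 -5.2 0 6; 0 7.0 -10.2 0 6; 0 10.8 -15.1 0 6; 0 14.8 -19.8 0 6; 0 19.0 -24.4 0 6; 0 23.4 -28.7 0 6; 0 28.0 -32.9 0 6; 0 32.8 -36.9 0 6; 0 37.7 -40.7 0 6; 0 42.8 -44.3 0 6
56 80 0 5.2 -3.4 0 6; 0 10.6 -6.5 0 6; 0 16.0 -9.4 0 6; 0 21.6 -12.1 0 6; 0 27.3 -14.5 0 6; 0 33.1 -16.7 0 6; 0 39.0 -18.7 0 6; 0 45.0 -20.4 0 6; 0 51.0 -21.8 0 6; 0 57.1 -23.1 0 6
```

Request:
jog_arm(deltas="0 -1.2 -5.4 0 6; 0 -2.1 -10.8 0 6; 0 -2.9 -16.2 0 6; 0 -3.5 -21.7 0 6; 0 -3.8 -27.2 0 6; 0 -4 -32.7 0 6; 0 -3.9 -38.2 0 6; 0 -3.7 -43.7 0 6; 0 -3.2 -49.2 0 6; 0 -2.5 -54.6 0 6", squeeze=25)

```text
clock: 3.95
eef_pos: [428.9, 31.0, 174.9]
eef_rot: [-3.137, 0.0, 1.571]
wrist_force: [-12.0, -0.5, -3.0]
finger_gap: 9.0
```

Request:
jog_arm(deltas="0 -1 -6.1 0 6; 0 -0.5 -12.2 0 6; 0 0.7 -18.2 0 6; 0 2.5 -24.2 0 6; 0 4.5 -30 0 6; 0 6.7 -35.8 0 6; 0 9.2 -41.5 0 6; 0 11.9 -47.1 0 6; 0 14.9 -52.5 0 6; 0 18 -57.8 0 6", squeeze=25)

```text
clock: 5.2
eef_pos: [447.9, 30.9, 233.1]
eef_rot: [-3.139, 0.0, 1.571]
wrist_force: [-5.6, -3.0, -0.9]
finger_gap: 9.3
```

Request:
jog_arm(deltas="0 3.4 -5.2 0 6; 0 7 -10.2 0 6; 0 10.8 -15.1 0 6; 0 14.8 -19.8 0 6; 0 19 -24.4 0 6; 0 23.4 -28.7 0 6; 0 28 -32.9 0 6; 0 32.8 -36.9 0 6; 0 37.7 -40.7 0 6; 0 42.8 -44.3 0 6", squeeze=25)

```text
clock: 6.45
eef_pos: [487.8, 30.9, 279.1]
eef_rot: [-3.133, 0.001, 1.571]
wrist_force: [-44.5, -3.8, 27.5]
finger_gap: 9.5
```

Run:
```python
from cell import manip, optics
import cv2
for n in ["side","scene"]:
    p,d=optics.camera(n); cv2.imwrite(f"pics/{n}2.png",cv2.resize(p[100:340,180:500,::-1],(800,600)))
```

```text
(no output)
```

View pics/side2.png

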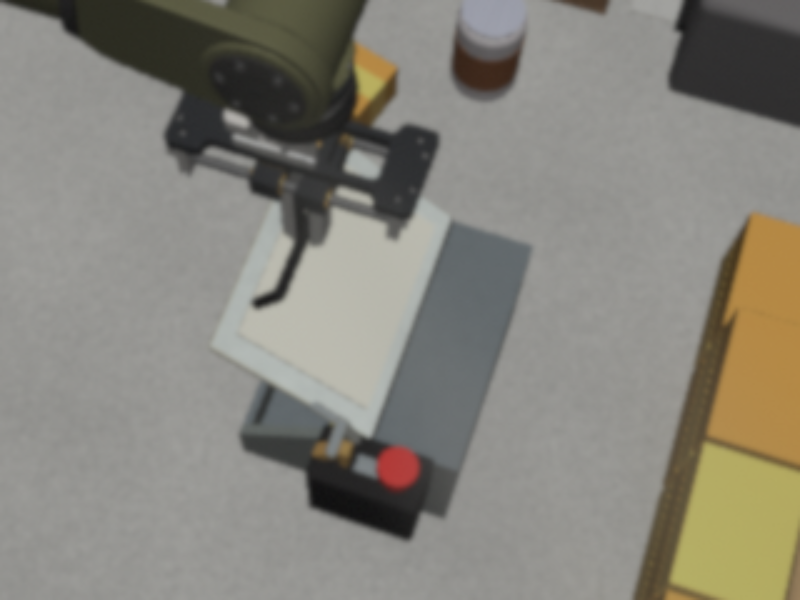

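View pics/scene2.png

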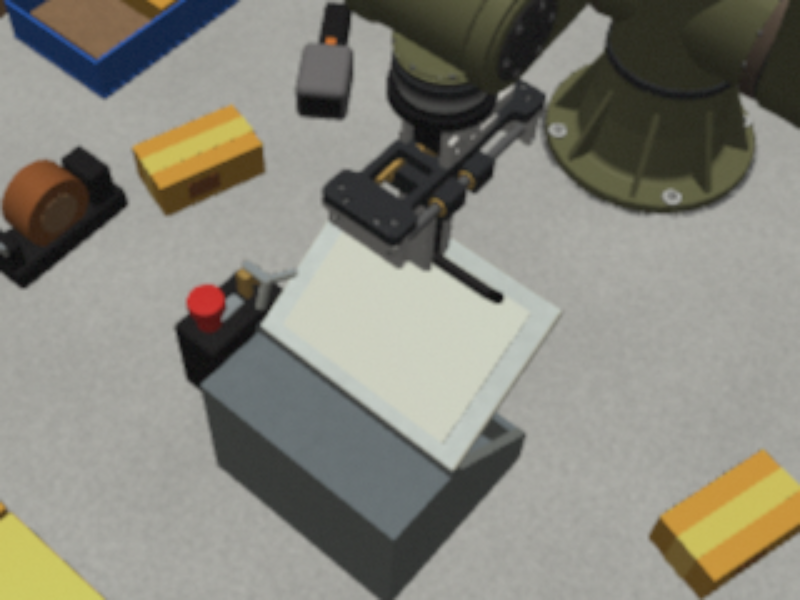

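```bash
cat >> h.py <<'E'
def door(n,st,tag,zmin=165):
    p,d=optics.camera(n);cv2.imwrite(f"pics/{n}_{tag}.png",p[:,:,::-1]);np.save(f"pics/{n}_{tag}.npy",d)
    P=pts(n,d,st);p=p.astype(int)
    m=(p.min(-1)>130)&(d>0)&(P[...,2]>zmin)&(P[...,2]<330)&(P[...,1]>-90)&(P[...,1]<150)&(P[...,0]>420)&(P[...,0]<620)
    q=P[m]
    for _ in range(3):
        c=np.median(q,0) if _==0 else q.mean(0);nn=np.linalg.svd(q-q.mean(0),full_matrices=False)[2][2];nn*=np.sign(nn[0]) ; q=q[abs((q-q.mean(0))@nn)<6]
    a=np.degrees(np.arctan2(nn[0],nn[2]))
    print(n,len(q),"mean",q.mean(0).round(1),"n",nn.round(3),"theta",np.radians(40+a).round(3))
    return P,p,nn,q.mean(0)
E
python3 - <<'E'
from h import *
from cell import manip
st=manip.read_state();print(st["eef_pos"],st["wrist_force"],st["moment"],st["clock"])
for n in ["side","scene","wrist"]:
    P,p,nn,c=door(n,st,"3")
    # bar: dark points 30-50 off door's face
    h=(P-c)@nn
    m=(p.max(-1)<70)&(h>28)&(h<48)&(abs(P[...,1]-31)<62)&(P[...,0]>460)&(P[...,0]<520)&(abs(P[...,1]-31)>14)&(P[...,2]>255)&(P[...,2]<295)
    q=P[m];print("bar",len(q),np.percentile(q,[5,50,95],axis=0).round(1) if len(q) else "")
E
```

```text
[488.47056077  30.87746733 279.61223194] [-37.07808701  -4.70545104  30.97665768] [-0.75334751  7.33649627 -0.02983183] 6.55
side 5129 mean [519.2   5.3 208.1] n [ 0.567 -0.007  0.824] theta 1.301
bar 69 [[486.6 -29.3 275.8]
 [489.1  -8.9 278.8]
 [491.6  14.6 281.3]]
scene 6001 mean [523.1  44.7 205.6] n [0.57  0.002 0.822] theta 1.305
bar 85 [[486.8  47.6 275.3]
 [490.8  70.3 278. ]
 [493.6  91.1 280.2]]
wrist 38190 mean [507.   71.4 217.5] n [0.566 0.002 0.824] theta 1.3
bar 2928 [[483.8  -4.  276.4]
 [488.5  62.5 279.4]
 [492.8  90.8 280.8]]
```

View pics/wrist_3.png

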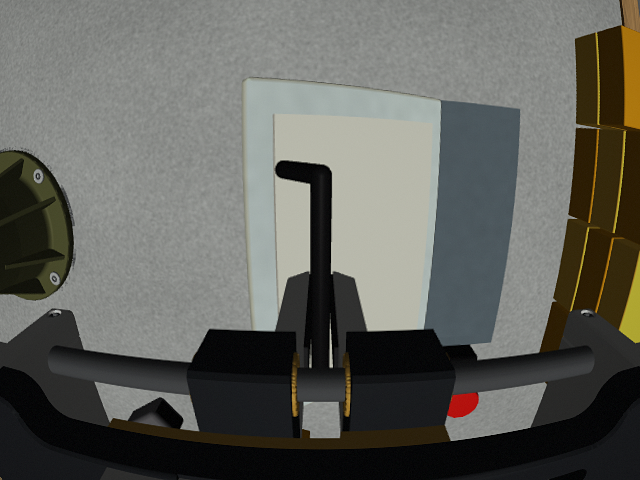

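Request:
jog_arm(deltas="0 0 -3 0 6; 0 0 -4 0 6; 0 4 -7 0 6; 0 8 -9.5 0 6; 0 12 -11.5 0 6; 0 16 -13.5 0 6; 0 20 -15.5 0 6; 0 24 -17.5 0 6; 0 28 -19 0 6; 0 28 -19 0 6", squeeze=10)

```text
clock: 7.95
eef_pos: [519.5, 31.1, 297.4]
eef_rot: [3.14, -0.0, 1.571]
wrist_force: [-3.1, -1.7, 5.2]
finger_gap: 9.7
```

Run:
```python
from h import *
from cell import manip
st=manip.read_state();print(st["eef_pos"],st["wrist_force"],st["moment"],st["clock"])
for n in ["scene","wrist"]:
    P,p,nn,c=door(n,st,"4")
```

```text
[519.48784203  31.07172797 297.4396274 ] [-3.05031791 -1.70100894  5.17640716] [-0.25703301  0.69388966 -0.02143586] 7.95
scene 5556 mean [536.   48.4 217.9] n [0.749 0.    0.662] theta 1.545
wrist 31216 mean [518.7  74.  238.4] n [0.743 0.001 0.669] theta 1.536
```

Request:
jog_arm(deltas="0 4 -1.5 0 6; 0 8 -3 0 6; 0 12 -4.5 0 6; 0 16 -5.5 0 6; 0 20 -6.5 0 6; 0 23 -7.5 0 6; 0 26 -8 0 6; 0 28 -8.5 0 6; 0 29 -9 0 6; 0 29 -9 0 6", squeeze=10)

```text
clock: 9.3
eef_pos: [548.5, 31.0, 305.4]
eef_rot: [3.141, 0.0, 1.571]
wrist_force: [-1.9, -1.8, 4.9]
finger_gap: 9.2
```

Run:
```python
from h import *
from cell import manip
st=manip.read_state();print(st["eef_pos"],st["wrist_force"],st["moment"],st["clock"])
for n in ["scene","wrist"]:
    P,p,nn,c=door(n,st,"5")
```

```text
[548.47739523  30.97522638 305.36253487] [-1.89220776 -1.78041207  4.91820774] [-0.30017964  0.44496946  0.02897327] 9.3
scene 4762 mean [548.9  53.3 226.3] n [ 0.867 -0.001  0.498] theta 1.747
wrist 25104 mean [530.9  78.9 258.1] n [0.862 0.003 0.507] theta 1.737
```

Request:
jog_arm(deltas="0 -3 1 0 6; 0 -6 1.5 0 6; 0 -8 2 0 6; 0 -8 2 0 6; 0 -8 2 0 26; 0 -8 2 0 26; 0 -8 2 0 26; 0 -8 2 0 26; 0 -8 2 0 26; 0 -8 -5 0 26", squeeze=10)

```text
clock: 10.65
eef_pos: [540.2, 31.0, 310.1]
eef_rot: [-3.141, -0.0, 1.571]
wrist_force: [-0.5, -0.1, 0.1]
finger_gap: 26.0
```

Request:
jog_arm(deltas="0 0 -8 0 26; 0 0 -18 0 26; 0 0 -30 0 26; 0 0 -42 0 26; 0 0 -55 0 26; 0 0 -70 0 26; 0 0 -85 0 26; 0 0 -100 0 26; 0 0 -100 0 26; 0 0 -100 0 0")

```text
clock: 11.9
eef_pos: [540.3, 31.0, 409.6]
eef_rot: [-3.141, 0.0, 1.571]
wrist_force: [-1.0, 0.1, -0.2]
finger_gap: 19.0
```

Run:
```python
from h import *
from cell import manip
st=manip.read_state();print(st["eef_pos"],st["wrist_force"],st["finger_gap"],st["clock"])
for n in ["scene","side","wrist"]:
    P,p,nn,c=door(n,st,"6")
    m=(p[...,0]>140)&(p[...,1]<60)&(p[...,2]<60)&(P[...,2]>180)&(P[...,2]<240)&(abs(P[...,1])<200)&(P[...,0]>500)
    q=P[m];z=np.percentile(q[:,2],90);t=q[q[:,2]>z-4];print("red",len(q),z,t.min(0),t.max(0),t.mean(0))
```

```text
[540.2588388   30.99342646 409.60317706] [-0.97318271  0.08352702 -0.21832658] 18.971592469423445 11.9
scene 6218 mean [538.3  36.6 231.2] n [ 0.824 -0.002  0.566] theta 1.667
red 133 216.3501294974775 [ 597.71604767 -121.67749913  212.35036344] [627.3958634  -93.00745819 218.15186658] [ 611.98027501 -108.01674278  214.5844746 ]
side 4397 mean [537.2  15.3 232.3] n [ 0.824 -0.006  0.567] theta 1.666
red 93 216.6935564539721 [ 596.58557256 -123.84416754  212.78572076] [625.2758706  -98.38707792 218.57529439] [ 606.54290423 -111.35380425  214.95844598]
wrist 16471 mean [528.9  56.3 246.1] n [ 0.82  -0.002  0.572] theta 1.66
red 107 217.00796526299538 [ 598.82447313 -100.65022168  213.46182052] [624.12403008 -92.58293052 217.81802945] [611.50788861 -96.8785699  215.93320594]
```

View pics/wrist_6.png

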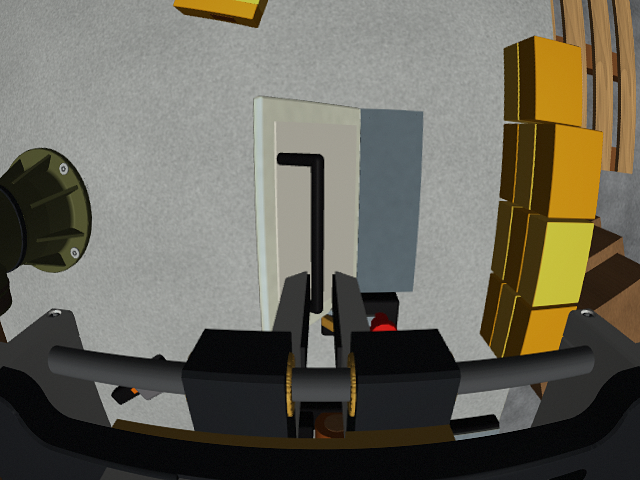

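View pics/scene_6.png

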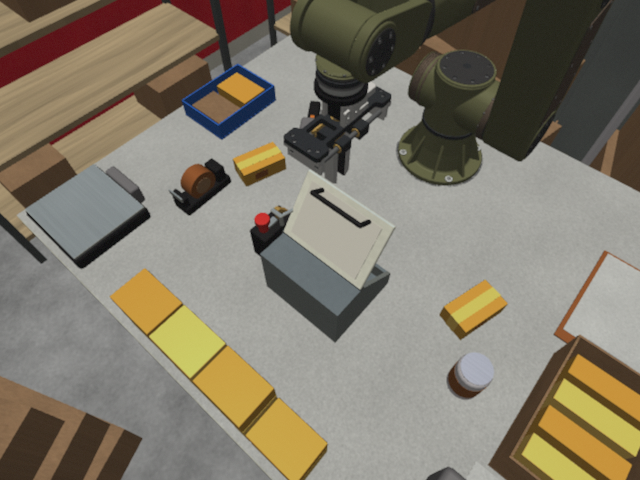

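Request:
jog_arm(deltas="-20 10 0 0 0; -40 20 0 0 0; -60 30 0 0 0; -80 40 0 0 0; -100 50 0 0 0; -120 60 0 0 0; -140 71 0 0 0; -140 71 10 0 0; -140 71 25 0 0; -140 71 40 0 0")

```text
clock: 13.3
eef_pos: [611.1, -108.7, 369.1]
eef_rot: [-3.141, -0.0, 1.571]
wrist_force: [1.4, -0.1, 0.5]
finger_gap: 0.4
```

Request:
jog_arm(deltas="0 0 15 0 0; 0 0 30 0 0; 0 0 45 0 0; 0 0 60 0 0; 0 0 75 0 0; 0 0 90 0 0; 0 0 100 0 0; 0 0 110 0 0; 0 0 118 0 0; 0 0 120 0 0")

```text
clock: 14.55
eef_pos: [611.2, -109.0, 249.7]
eef_rot: [-3.141, -0.0, 1.571]
wrist_force: [0.2, 0.4, -0.3]
finger_gap: 0.2
```

Run:
```python
from h import *
from cell import manip
st=manip.read_state();print(st["eef_pos"],st["wrist_force"],st["finger_gap"],st["clock"])
for n in ["scene","side","wrist"]:
    P,p,nn,c=door(n,st,"7")
    if n!="wrist": cv2.imwrite(f"pics/{n}_7c.png",cv2.resize(cv2.imread(f"pics/{n}_7.png")[120:360,180:500],(800,600)))
```

```text
[ 611.21548966 -108.98395955  249.6749573 ] [ 0.22263863  0.36238519 -0.2711079 ] 0.2129090767486033 14.55
scene 6222 mean [538.4  36.7 231.2] n [ 0.825 -0.002  0.566] theta 1.668
side 685 mean [508.   26.8 275.4] n [0.789 0.003 0.614] theta 1.607
wrist 52064 mean [532.1 -17.8 240.5] n [ 0.824 -0.014  0.566] theta 1.667
```

View pics/scene_7c.png

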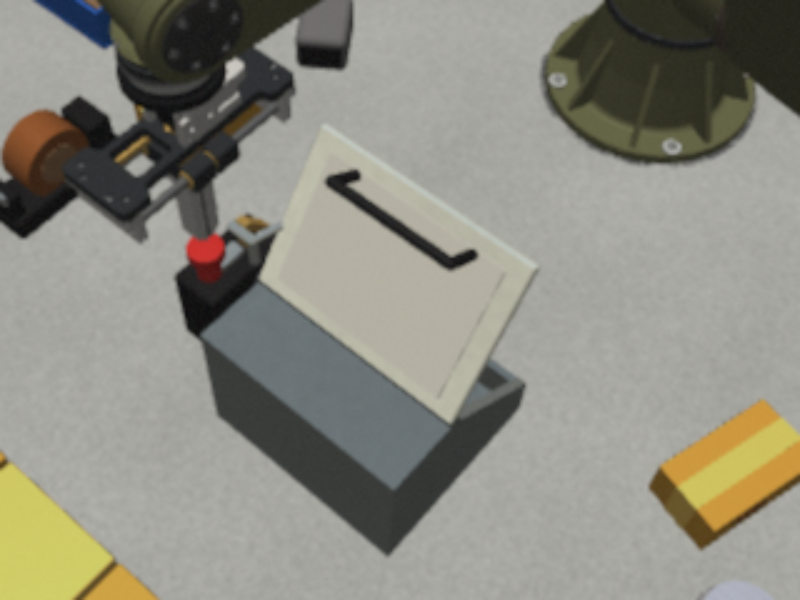

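View pics/side_7c.png

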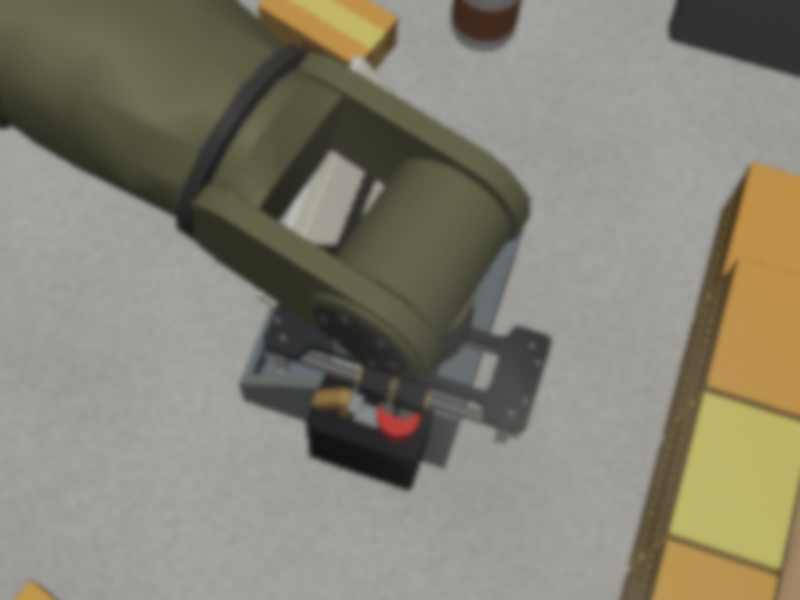

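View pics/wrist_7.png

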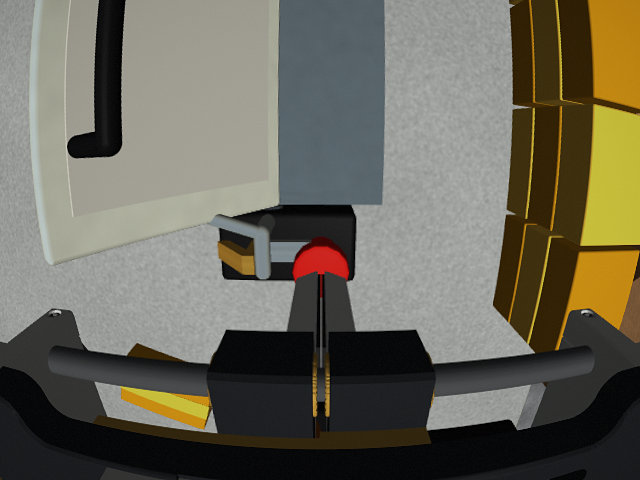

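Request:
jog_arm(deltas="0 0 0 0 0; 0 0 5 0 0; 0 0 12 0 0; 0 0 18 0 0; 0 0 22 0 0; 0 0 26 0 0; 0 0 29 0 0; 0 0 32 0 0; 0 0 33.5 0 0; 0 0 33.5 0 0")

```text
clock: 15.95
eef_pos: [611.3, -109.0, 216.7]
eef_rot: [3.142, -0.0, 1.571]
wrist_force: [-2.6, -0.1, 4.1]
finger_gap: 0.6
```

Request:
jog_arm(deltas="0 0 0 0 0; 0 0 0 0 0; 0 0 0 0 0; 0 0 0 0 0; 0 0 0 0 0; 0 0 0 0 0; 0 0 0 0 0; 0 0 0 0 0; 0 0 0 0 0; 0 0 0 0 0")

```text
clock: 17.2
eef_pos: [611.3, -109.0, 216.6]
eef_rot: [3.142, 0.0, 1.571]
wrist_force: [-1.9, 0.3, 4.0]
finger_gap: 0.4
```

Run:
```python
from h import *
from cell import manip
st=manip.read_state();print(st["eef_pos"],st["wrist_force"],st["finger_gap"],st["clock"])
for n in ["scene","wrist"]:
    P,p,nn,c=door(n,st,"8")
```

```text
[ 611.29851949 -108.99113159  216.64173863] [-1.92801021  0.31389687  3.98821723] 0.4465681589835831 17.2
scene 6193 mean [505.7  36.5 184.7] n [0.251 0.001 0.968] theta 0.952
wrist 53400 mean [505.4  -9.9 184.5] n [ 0.232 -0.01   0.973] theta 0.932
```

Request:
jog_arm(deltas="0 0 -10 0 0; 0 0 -25 0 0; 0 0 -45 0 0; 0 0 -65 0 0; 0 0 -85 0 0; 0 0 -105 0 0; 20 -25 -115 0 0; 40 -50 -115 0 0; 60 -75 -115 0 0; 80 -100 -115 0 0")

```text
clock: 18.55
eef_pos: [510.5, -28.4, 332.5]
eef_rot: [3.141, 0.0, 1.571]
wrist_force: [0.9, -0.1, 0.3]
finger_gap: 0.4
```

Request:
jog_arm(deltas="15 -20 0 0 0; 30 -40 0 0 0; 45 -58 0 0 0; 60 -74 0 0 0; 60 -76 0 0 0; 60 -76 0 0 0; 60 -76 0 0 0; 60 -76 0 0 0; 60 -76 0 0 0; 60 -76 0 0 0")

```text
clock: 19.8
eef_pos: [435.3, 30.9, 331.6]
eef_rot: [-3.141, -0.0, 1.571]
wrist_force: [-0.5, -0.6, -0.1]
finger_gap: 0.4
```

Run:
```python
from h import *
from cell import manip
st=manip.read_state();print(st["eef_pos"],st["wrist_force"],st["finger_gap"],st["clock"])
for n in ["scene","wrist"]:
    P,p,nn,c=door(n,st,"9",zmin=60)
```

```text
[435.34366873  30.93117307 331.59562544] [-0.48234164 -0.60352475 -0.08230979] 0.40125740853692327 19.8
scene 4298 mean [505.7  35.3 139.6] n [ 0.351 -0.002 -0.936] theta 3.481
wrist 28757 mean [506.6  42.3 141.7] n [ 0.351 -0.004 -0.936] theta 3.481
```

View pics/wrist_9.png

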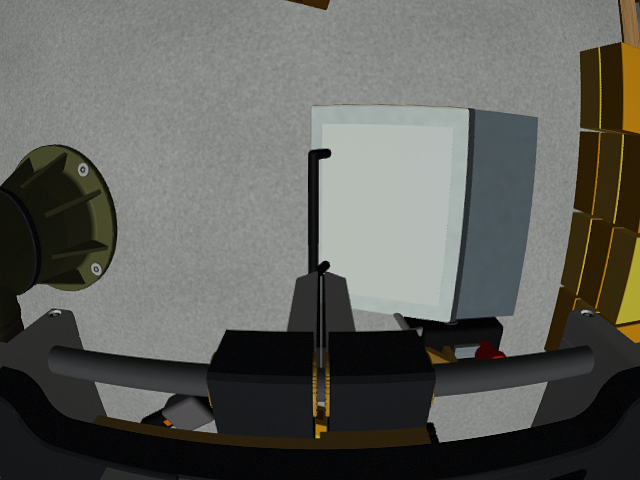

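Request:
jog_arm(deltas="0 -2 18 0 0; 0 -2 36 0 0; 0 -2 54 0 0; 0 -2 72 0 0; 0 -2 90 0 0; 0 -2 108 0 0; 0 -2 124 0 0; 0 -2 136 0 0; 0 -2 144 0 0; 0 -2 150 0 0")

```text
clock: 21.15
eef_pos: [433.4, 31.0, 181.4]
eef_rot: [3.141, -0.0, 1.571]
wrist_force: [-0.7, -0.4, 1.0]
finger_gap: 0.6
```

Request:
jog_arm(deltas="0 0 3 0 0; 0 0 6 0 0; 0 0 9 0 0; 0 0 12 0 0; 0 0 15 0 0; 0 0 18 0 0; 0 0 21 0 0; 0 0 24 0 0; 0 0 27 0 0; 0 0 30 0 0")

```text
clock: 22.4
eef_pos: [433.4, 31.0, 151.5]
eef_rot: [3.141, 0.0, 1.571]
wrist_force: [1.4, -0.7, 0.8]
finger_gap: 0.8
```

```bash
sed -i 's/nn\*=np.sign(nn\[0\])/nn*=np.sign(nn[2] if zmin<100 else nn[0])/' h.py
python3 - <<'E'
from h import *
from cell import manip
st=manip.read_state();print(st["eef_pos"],st["wrist_force"],st["finger_gap"],st["clock"])
for n in ["scene","wrist"]:
    P,p,nn,c=door(n,st,"10",zmin=60)
E
```

```text
[433.42672211  30.98353215 151.54371098] [ 1.43465664 -0.72778783  0.83753264] 0.7648193915354424 22.4
scene 3690 mean [509.2  35.4 131.6] n [-0.461  0.003  0.887] theta 0.219
wrist 69779 mean [509.9  63.5 134.1] n [-0.464  0.007  0.886] theta 0.215
```

View pics/wrist_10.png

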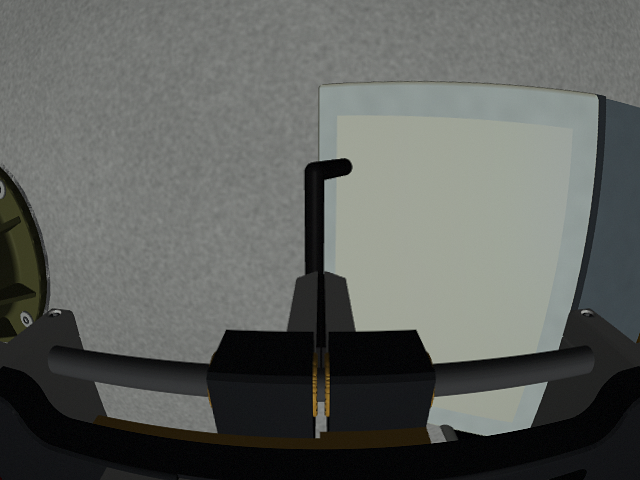

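Request:
jog_arm(deltas="0 0.5 3 0 0; 0 1 6 0 0; 0 1.5 9 0 0; 0 2 12 0 0; 0 2.5 15 0 0; 0 3 18 0 0; 0 3 21 0 0; 0 3 23.5 0 0; 0 3 25.5 0 0; 0 3 27 0 0")

```text
clock: 23.75
eef_pos: [436.3, 31.0, 124.5]
eef_rot: [3.142, 0.0, 1.571]
wrist_force: [1.0, 0.6, 1.8]
finger_gap: 0.3
```

Request:
jog_arm(deltas="0 0 0.5 0 0; 0 0 1 0 0; 0 0 1.5 0 0; 0 0 2 0 0; 0 0 2.5 0 0; 0 0 2.5 0 0; 0 0 2.5 0 0; 0 0 2.5 0 0; 0 0 2.5 0 0; 0 0 2.5 0 0")

```text
clock: 25.0
eef_pos: [436.2, 31.0, 122.1]
eef_rot: [-3.141, 0.0, 1.571]
wrist_force: [-0.2, 0.1, 0.1]
finger_gap: 0.4
```

Run:
```python
from h import *
from cell import manip
st=manip.read_state();print(st["eef_pos"],st["wrist_force"],st["finger_gap"],st["clock"])
for n in ["scene","wrist"]:
    P,p,nn,c=door(n,st,"11",zmin=45)
```

```text
[436.19070658  30.98647331 122.07622304] [-0.21570616  0.0829719   0.06703036] 0.3888126452237857 25.0
scene 2592 mean [517.5  35.5 120. ] n [-0.633  0.003  0.774] theta 0.013
wrist 74315 mean [515.3  67.2 120.5] n [-0.635  0.01   0.772] theta 0.01
```

Request:
jog_arm(deltas="0 0 0.3 0 0; 0 0 0.6 0 0; 0 0 0.9 0 0; 0 0 1.2 0 0; 0 0 1.2 0 0; 0 0 1.2 0 0; 0 0 1.2 0 0; 0 0 1.2 0 0; 0 0 1.2 0 0; 0 0 1.2 0 0")

```text
clock: 26.35
eef_pos: [436.4, 31.0, 121.0]
eef_rot: [3.141, 0.0, 1.571]
wrist_force: [1.3, -0.5, 1.5]
finger_gap: 0.5
```

Request:
jog_arm(deltas="0 0 0.3 0 0; 0 0 0.6 0 0; 0 0 0.9 0 0; 0 0 1.2 0 0; 0 0 1.2 0 0; 0 0 1.2 0 0; 0 0 1.2 0 0; 0 0 1.2 0 0; 0 0 1.2 0 0; 0 0 1.2 0 0")

```text
clock: 27.6
eef_pos: [436.5, 31.0, 120.7]
eef_rot: [3.141, 0.0, 1.571]
wrist_force: [-3.3, 0.2, 16.5]
finger_gap: 0.4
```

Request:
jog_arm(deltas="0 0 -3 0 0; 0 0 -8 0 0; 0 0 -20 0 0; 0 0 -40 0 0; 0 0 -60 0 0; 0 0 -80 0 0; 0 0 -100 0 0; 0 0 -115 0 0; 0 0 -120 0 0; 0 0 -120 0 0")

```text
clock: 28.85
eef_pos: [436.2, 31.0, 239.6]
eef_rot: [-3.141, 0.0, 1.571]
wrist_force: [-0.3, 0.2, -0.0]
finger_gap: 0.6
```

Run:
```python
from h import *
from cell import manip
st=manip.read_state();print(st["eef_pos"],st["wrist_force"],st["clock"])
for n in ["scene","side","wrist"]:
    P,p,nn,c=door(n,st,"12",zmin=45)
    m=(p[...,0]>140)&(p[...,1]<60)&(p[...,2]<60)&(P[...,2]>180)&(P[...,2]<240)&(abs(P[...,1])<200)&(P[...,0]>500)
    q=P[m]; print("red z",np.percentile(q[:,2],90) if len(q) else None)
```

```text
[436.2154962   30.99166539 239.63097186] [-0.30337948  0.15736347 -0.01487372] 28.85
scene 2517 mean [517.3  35.9 119.2] n [-0.64   0.004  0.769] theta 0.004
red z 216.14506541059748
side 4112 mean [514.9  25.5 118.6] n [-0.638  0.001  0.77 ] theta 0.006
red z 216.75506405854534
wrist 39162 mean [517.7  44.7 122.1] n [-0.639  0.006  0.769] theta 0.004
red z 217.28070506748543
```

View pics/scene_12.png

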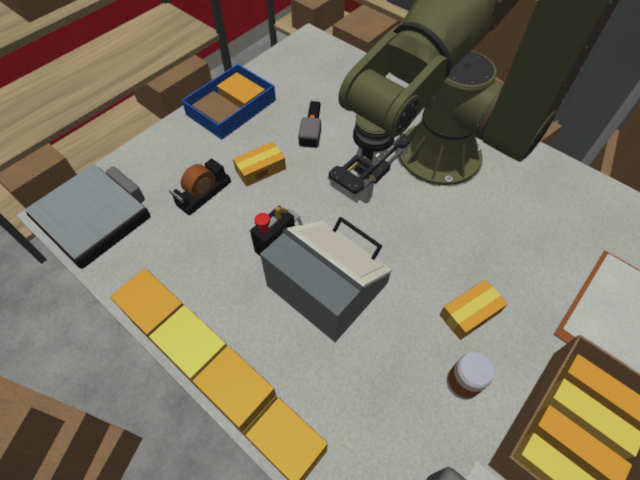

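The door reads 0.004–0.006 rad, within measurement error of shut. The button is up at about 216 mm, the arm is clear of everything, and the loose items sit where they did in the first picture.

```bash
python3 -c "
from cell import workorder
print(workorder.sign_off())"
```

```text
the job is handed in; nothing more can be done
None
```

The door was raised until the stay locked, left open untouched, then unlocked and pushed shut. I handed the job in at about 29 s of the 64 s allowed.

- **Opening:** I raised the door by the handle to about 1.74 rad. After I let go, the stay held it at 1.67 rad in the pictures. It stood untouched for over 3.5 s.
- **Closing:** I pressed the red button with the closed fingers at about 4 N. It stayed held until the door had sunk well below 1.45 rad; it was at 0.94 when I looked. The door sank to about 0.34 rad, and I pushed it down slowly by the handle until it met the stop.
- **Last checks:** All three cameras put the door at 0.004–0.006 rad, which is shut within measurement error. The button is back up, the wrist force is about zero, and the gripper is clear. By eye, the loose things on the table have not moved since the first picture.
- **Not checked:** I did not look at the cartons inside the locker. The tool never went inside it.
- **What went less smoothly:** Partway up, the bar slipped about 4 mm in the grip and the wrist force reached at least 50 N, against the 120 N limit. I loosened the grip and corrected the path, and the force fell to about 5 N. The final push peaked at about 17 N against the closed stop, more than the 1–2 N needed.
- **Starting state:** The door was already about 0.13 rad open when I began.

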